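# Rock the blade block out of a pineapple wedger over its drip dish

## Task

Take the blade block out of the pineapple wedger so that it can drip off: first stand the empty steel drip dish in the middle of the wedger's open drawer and slide the drawer fully shut, so that the dish is under the block. Then grip the block by its core tube and work it out of its tight well by rocking it left and right, one tooth of its catch at a time: lift one side past its first tooth, bring the other side up level, and go on until it is free (a straight pull only locks it). Finish while still holding it, level and still, just clear above its well so that it drips into the dish, and leave everything else on the table where it is.

Things in the scene. Friction and masses are not known exactly. Their poses are not given: they have to be found in the camera images.
- wedger_stand: red cast stand of a pineapple wedger, bolted down, 150 (x) x 170 (y) x 89 mm high; foot plates reach 24 mm further out in y. Origin: centre of its underside on the table; +x points to its back, +y to its left, the drawer is in its front (-x). A flat steel catch frame (z 83 to 89) lies on top round the well.
- well (a point): centre of the seat the blade block stands on, 60 mm above the table, stand's axes. The well's walls rise 23 mm above the seat and the catch frame on them ends 29 mm above the seat. The seat is cut out so that drips fall into the drawer below. Clearance of the block: 3.5 mm at front and back, 6 mm left and right of its teeth.
- drip_drawer (a joint): drawer in the foot of the stand, metres pulled out towards the stand's -x: 0 shut, 0.128 fully open; slides with about 1 N and stays where left
- drawer_handle (a point): middle of the drawer's steel bar handle (8 mm bar, 62 mm long along y, 25 mm in front of the drawer's red front panel), 36 mm above the table; the panel is 146 wide, top edge 50 mm above the table
- drawer_floor (a point): centre of the drawer's inner floor, 11 mm above the table, moves with the drawer; the tray inside is 106 (x) x 110 (y), side walls 15 mm above the floor. With the drawer shut this point lies right under the well; pulled out it lies that much further to the front, clear of the stand.
- drip_dish: open stainless dish, 76 (x) x 62 (y) x 36 mm high, walls 3 mm, small lips on its two short ends (82 mm over the lips), 0.15 kg; origin centre of its underside. Grip it across its 62 mm width.
- blade_block: the cutter: aluminium block 98 (x) x 84 (y) x 32 mm high with six blades and an upright steel core tube in its middle; 0.3 kg. Origin: centre of its underside; axes as the stand's. Left (+y) and right (-y) faces each carry two level teeth, 4.5 mm high, 14 mm apart one above the other. It rocks left-right, about the stand's x axis: close the fingers along y.
- block_left (a point): lower left edge of the blade block, 42 mm to +y of its origin
- block_right (a point): lower right edge of the blade block, 42 mm to -y of its origin
- skewer_cup: steel cup of bamboo skewers, 78 mm across, 180 high, bystander; origin centre of underside
- sugar_jar: brown glazed jar heaped with rock sugar, 122 mm across, 127 high, bystander; origin centre of underside
- pineapple_half: cut pineapple half, 107 mm across, 64 high, bystander; origin centre of underside
- core_tube (a point): grip point on the axis of the blade block's core tube, 58 mm above the block's underside. The tube is 30 mm in diameter; it stands up from the block's top (32 mm above the underside) to 70 mm above the underside.
- catch_frame (a joint): sideways slide of the catch frame, 0 centred, 9 mm either way, spring 0.5 N/mm. Its two rigid catches sit over the block's upper teeth and let one side pass at a time: one side up 13.5 mm, the other down; then the other up as far (level, one tooth up); the same again to 27.5 mm each and it is free. The side not being lifted must keep its height within 2.5 mm, or it jams: go in small steps.

How it is judged:
On the way, in this order (a step that is already met when the one before it is completed fails the run):
1. the dish stands in the drawer and is let go (z of drip_dish in the frame of drawer_floor between -0.003 and 0.004 m and angle between drip_dish's own z axis and vertical below 0.08 rad and contact force between the fingers and drip_dish below 0.1 N and z of each of block_left, block_right in the frame of well below 0.003 m), for 0.1 s.
2. the drawer is shut with the dish under the blade block, which is still fully seated (z of drip_dish in the frame of drawer_floor between -0.003 and 0.004 m and angle between drip_dish's own z axis and vertical below 0.08 rad and horizontal distance between drip_dish and well below 0.032 m and value of joint drip_drawer below 0.008 m and z of each of block_left, block_right in the frame of well below 0.003 m), for 0.2 s.
3. one side of the blade block is rocked up past a tooth while the other side is still down (((z of block_left in the frame of well above 0.009 m and z of block_right in the frame of well below 0.006 m) or (z of block_right in the frame of well above 0.009 m and z of block_left in the frame of well below 0.006 m))), for 0.05 s.
4. rocked back: both sides are up by one tooth, about level, still in the well (z of block_left in the frame of well between 0.009 and 0.0195 m and z of block_right in the frame of well between 0.009 and 0.0195 m and angle between blade_block's own z axis and vertical below 0.05 rad), for 0.05 s.
At the end, for the whole second after the job is handed in: Dish flat in the shut drawer (under 8 mm open), within 32 mm of under the well; block held by the fingers only, underside 36-90 mm above its seat (7-61 mm clear of the catch frame), within 30 mm of over the well, tilt under 0.15 rad, still; cup, jar, pineapple moved under 30 mm (z of drip_dish in the frame of drawer_floor between -0.003 and 0.004 m and angle between drip_dish's own z axis and vertical below 0.08 rad and horizontal distance between drip_dish and well below 0.032 m and value of joint drip_drawer below 0.008 m and z of blade_block in the frame of well between 0.036 and 0.09 m and horizontal distance between blade_block and well below 0.03 m and angle between blade_block's own z axis and vertical below 0.15 rad and linear speed of blade_block below 0.03 m/s and contact force between the fingers and blade_block above 1 N and contact force between blade_block and wedger_stand below 0.1 N and distance of each of skewer_cup, sugar_jar, pineapple_half from where it was at the start of the episode below 0.03 m); the arm keeps its last pose, push and grip.
It fails at once if a bystander is tipped or knocked away (angle between any of skewer_cup, sugar_jar, pineapple_half's own z axis and vertical above 0.3 rad or distance of any of skewer_cup, sugar_jar, pineapple_half from where it was at the start of the episode above 0.04 m).
It also fails if it takes over 72 s, if anything falls off the work surface, if the arm or the gripper's body presses on something with over 40 N, if the wrist force passes 120 N, or if a joint passes its speed limit or range.

## Robot

A 6-joint arm with a two-finger parallel gripper is mounted at the origin on a cart in front of the work surface, level with it; the furniture and walls round the work are solid. World frame = base frame: x ahead of the robot, y to its left, z up, the work surface at z = 0. Lengths are in m, angles in rad, forces in N, time in s.
With the tool pointing down it reaches from about 0.425 to 0.95 m from the base axis. Payload 3.5 kg.
Tool frame: the origin (TCP) lies at the very end of the fingers, on their centre line; the grasp point (between the pads) lies 19 mm behind it; z points along the fingers, y is the line along which they close (so a half turn about z gives the same grasp; the last joint's range is limited). The gripper opens to 85 mm and grips with 20 to 120 N. Pads are 22 mm wide; open, the fingers measure 114 mm over their backs; the gripper's body (76 mm by 85 mm) begins 54 mm behind the grasp point. The pads swing forward as they close: fully open they stand 13 mm farther back than shut.
Start: joints at [-1.361, 0.286, 1.577, -0, 1.279, -0.15], TCP at [0.238, -0.632, 0.231] pointing down, gripper open.
Joint ranges: [-2.77, 2.77], [-0.9, 2.22], [0.21, 2.48], [-1.53, 4.67], [0.24, 2.81], [-2.84, 2.84]. Speed limits (rad/s): [2.79, 2.79, 3.14, 3.14, 3.14, 3.14].

## Interface

Orientations are given as a unit quaternion [x, y, z, w].
In Python, from plant import ctrl gives the robot as it stands.
- The arm moves only by the shell command python3 inch.py 'ROWS' [FORCE]. ROWS is a JSON object whose key "rows" holds a list of rows, 1 to 10 of them, each of 7 numbers: dx, dy, dz in mm, then a rotation vector rx, ry, rz in units of 0.2 rad, then the opening from 0.0 (shut) to 1.0 (fully open); each row is the pose to reach, as a shift and turn from the pose commanded when the command began, along the tool's axes at that moment; what a row does not reach only later rows make up. A row lasts 1/8 s, in which the tool goes at most 0.0625 m and 0.188 rad, less where a joint would pass 70% of its speed; a pose out of reach is approached as far as the arm can. The fingers move at their own pace and stop on an object; FORCE is the grip in N (left out, the last holds). Time passes only in rows, so rows that do not move let the fingers close. It prints the time, the measured TCP pose, the force, the opening and the grip force at its end. Input that does not fit is refused with a message, and nothing moves.
- ctrl.get_state(): the state, without advancing time (a new reading comes with each control period).
- ctrl.read_camera(name): name is "side" or "top"; returns a dict with "pixels" (420x560x3 uint8, red, green, blue), "camera_matrix" (3x3 intrinsics, pixels), "xyz" and "orientation" of the camera in the world. Camera axes: x right, y down, z forward; pixel columns grow to the right and rows downward; lengths in m; the calibration is good to about 2 mm. A picture is of the moment at which its call begins. There is no depth.
- ctrl.sign_off(): hands the job in; it is judged then, once.
The state is a dict: "time": time; "qpos": joint angles; "dq": joint speeds; "joint_efforts": joint torques, N m; "eef_pos": TCP position; "tcp_rot": TCP orientation; "contact_force": force on the tool from outside, world axes, zero at the start; "wrist_torque": the same for the moment, N m; "opening": opening from 0.0 (shut) to 1.0 (fully open); "finger_force": force on a finger pad.
Only numpy, scipy, OpenCV 4.12 (cv2) and the standard library are available. Lean on these libraries where they do the work, as an engineer would, in place of code of your own. Each camera call takes 0.05 s, during which the arm holds its last target. There are 200 camera calls.

## Working session

There is one attempt and no reset: what is moved stays moved. The work goes in short steps, Python scripts to look and compute and a shell command to move; the robot and the scene stay as the last step left them, time stands still between calls to the robot, and variables do not carry over. Pictures are saved under pics/ and viewed, at most 10 in all, crops included, and the job is handed in when it is done.

```bash
ls; mkdir -p pics; python3 - <<'E'
from plant import ctrl
import cv2
s=ctrl.get_state()
print(s)
for n in("side","top"):
    c=ctrl.read_camera(n);cv2.imwrite(f"pics/{n}0.png",c["pixels"][:,:,::-1]);print(n,c["camera_matrix"],c["xyz"],c["orientation"])
E
```

```text
inch.py
pics
plant.py
{'time': 0.0, 'qpos': array([-1.36098204e+00,  2.87174191e-01,  1.57820061e+00,  1.56739786e-05,
        1.27862917e+00, -1.50039809e-01]), 'dq': array([-6.19143316e-04, -8.39753756e-05, -3.65751897e-04,  1.55092813e-03,
        4.16108835e-04, -1.49133028e-03]), 'joint_efforts': array([ 5.23069994e-04, -4.05978942e+01, -2.92624694e+01, -1.37296870e-04,
        5.95402424e-03,  7.95672776e-06]), 'eef_pos': array([ 0.23755709, -0.63109624,  0.22992873]), 'tcp_rot': array([ 9.83856441e-01,  1.78955442e-01, -2.85297339e-05, -1.20534718e-03]), 'contact_force': array([-0.59925241,  0.50415784,  0.01690278]), 'wrist_torque': array([-0.03546072,  0.0335856 , -0.01245834]), 'finger_force': 0.0, 'opening': 1.0016369432931143}
side [[432.95492659   0.         275.97970893]
 [  0.         432.95492659 204.41829435]
 [  0.           0.           1.        ]] [0.00988391 0.80403746 0.91774516] [-0.29385258  0.85982672 -0.39529032  0.13451481]
top [[536.17140331   0.         276.31781736]
 [  0.         536.17140331 206.31467863]
 [  0.           0.           1.        ]] [0.40460768 0.03079037 1.40286873] [-0.69696901  0.71339748 -0.05140339  0.05153565]
```
View pics/side0.png

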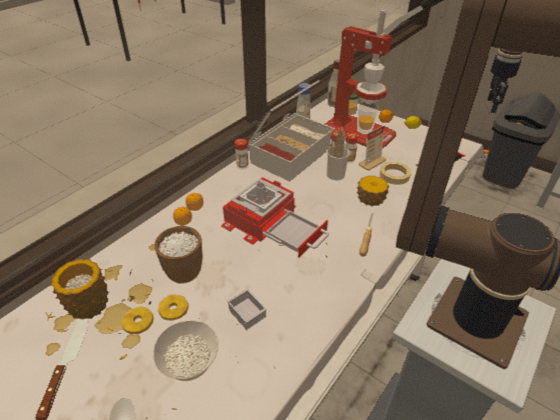

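View pics/top0.png

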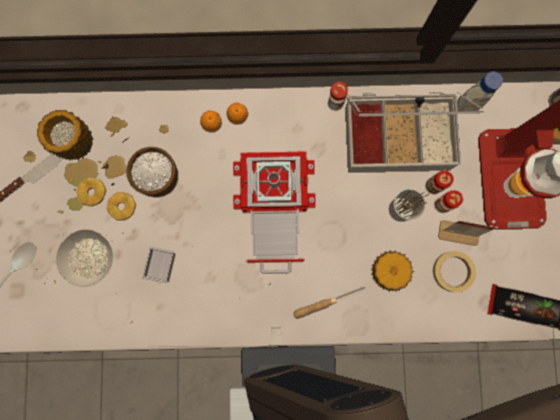

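The side view shows the wedger at (265,210), the open drawer at (297,230) and the dish at (247,309). In the top view the stand is at (274,182), the drawer tray at (275,235), the handle at (275,268) and the dish at (159,264). I'll enlarge these areas.

```bash
cat > h.py <<'E'
import numpy as np, cv2
from scipy.spatial.transform import Rotation as R
from plant import ctrl
def cam(n): 
    c=ctrl.read_camera(n); c["R"]=R.from_quat(c["orientation"]).as_matrix(); c["bgr"]=c["pixels"][:,:,::-1].copy(); return c
def ray(c,uv):
    d=c["R"]@np.linalg.solve(c["camera_matrix"],[uv[0],uv[1],1.]); return c["xyz"],d/np.linalg.norm(d)
def plane(c,uv,z):
    o,d=ray(c,uv); return o+d*(z-o[2])/d[2]
def tri(c1,u1,c2,u2):
    o1,d1=ray(c1,u1);o2,d2=ray(c2,u2)
    t=np.linalg.lstsq(np.c_[d1,-d2],o2-o1,rcond=None)[0]
    p,q=o1+t[0]*d1,o2+t[1]*d2
    return (p+q)/2,np.linalg.norm(p-q)
def proj(c,p):
    q=c["camera_matrix"]@(c["R"].T@(np.asarray(p)-c["xyz"])); return q[:2]/q[2]
E
python3 - <<'E'
from h import *
a=cam("top");b=cam("side")
def crop(c,x,y,w,h,s): return cv2.resize(c["bgr"][y:y+h,x:x+w],None,fx=s,fy=s,interpolation=cv2.INTER_CUBIC)
im=np.zeros((600,800,3),np.uint8)
im[:520,:400]=crop(a,225,145,100,130,4); im[:400,400:]=0
im[:440,400:]=crop(b,215,170,120,132,1)[:0] if 0 else cv2.resize(b["bgr"][170:258,220:300+32-32+0],(400,440),interpolation=cv2.INTER_CUBIC)
cv2.imwrite("pics/c1.png",im)
im=np.zeros((600,800,3),np.uint8)
im[:300,:400]=crop(a,135,240,50,50,6)[:300,:400] if 0 else cv2.resize(a["bgr"][240:285,130:190],(400,300),interpolation=cv2.INTER_CUBIC)
im[:300,400:]=cv2.resize(b["bgr"][285:330,220:280],(400,300),interpolation=cv2.INTER_CUBIC)
im[300:,:]=cv2.resize(b["bgr"][195:255,255:335],(800,600))[:300] if 0 else 0
im[300:600,0:400]=cv2.resize(b["bgr"][200:260,255:335],(400,300),interpolation=cv2.INTER_CUBIC)
im[300:600,400:]=cv2.resize(b["bgr"][172:217,235:295],(400,300),interpolation=cv2.INTER_CUBIC)
cv2.imwrite("pics/c2.png",im)
E
```

View pics/c1.png

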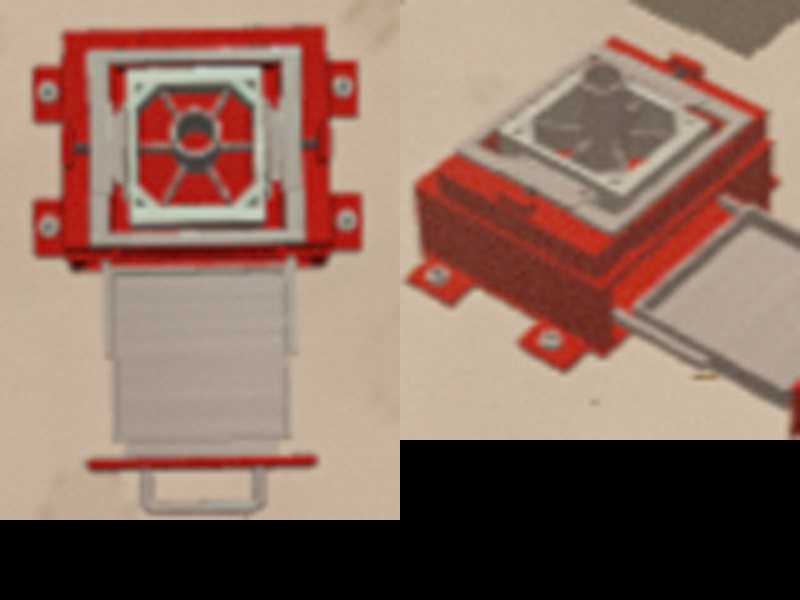

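View pics/c2.png

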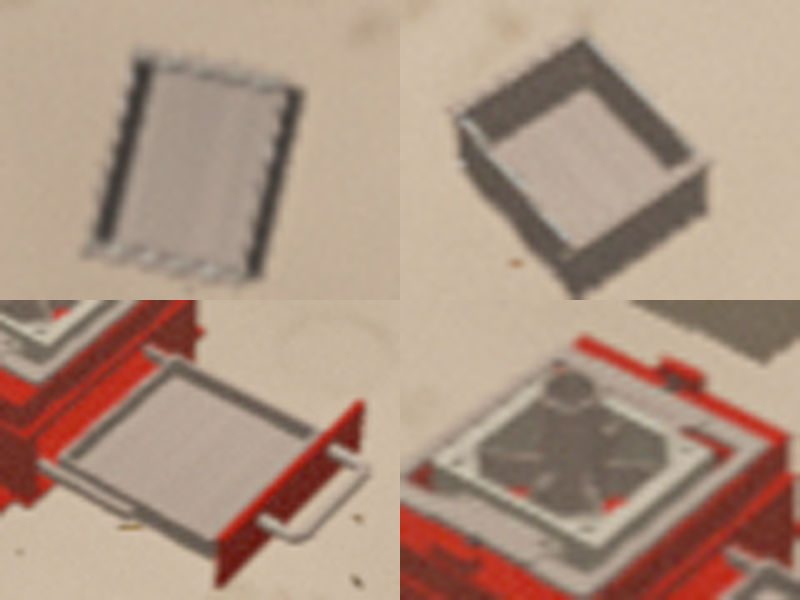

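```bash
python3 - <<'E'
from h import *
a=cam("top");b=cam("side");np.set_printoptions(precision=4,suppress=True)
def go(name,T,to,ts,S,so,ss):
    P=[]
    for t,s in zip(T,S):
        p,e=tri(a,np.array(to)+np.array(t)/ts,b,np.array(so)+np.array(s)/ss);P.append(p);print(name,p,"gap %.4f"%e)
    P=np.array(P);print("  mean",P.mean(0),"sides",np.linalg.norm(np.roll(P,-1,0)-P,axis=1));return P
k=400/60
P=go("dish",[(137,55),(300,90),(255,278),(92,250)],(130,240),k,[(58,115),(183,38),(308,162),(173,255)],(220,285),k)
d=P[0]+P[1]-P[2]-P[3];print("dish yaw",np.arctan2(d[1],d[0]))
go("tube",[(195,130)],(225,145),4,[(170,88)],(235,172),k)
P=go("block",[(127,68),(272,66),(266,222),(130,225)],(225,145),4,[(37,162),(170,55),(314,155),(198,246)],(235,172),k)
d=P[0]+P[1]-P[2]-P[3];print("block yaw",np.arctan2(d[1],d[0]))
P=go("handle",[(146,509),(262,509)],(225,145),4,[(297,237),(366,168)],(255,200),5)
P=go("panel top",[(90,463),(317,458)],(225,145),4,[(218,242),(362,103)],(255,200),5)
# tray rim back corners / 
P=go("frame",[(88,50),(304,50),(304,243),(88,245)],(225,145),4,[],(235,172),k) if 0 else 0
for q in [(88,50),(304,50),(304,243),(88,245)]: print("frame@.089",plane(a,np.array((225,145))+np.array(q)/4,.089))
for q in [(115,440),(289,437),(108,270),(290,265)]: print("tray@.026",plane(a,np.array((225,145))+np.array(q)/4,.026))
hsv=cv2.cvtColor(a["bgr"],cv2.COLOR_BGR2HSV)
m=((hsv[...,0]<8)|(hsv[...,0]>172))&(hsv[...,1]>170);m=m.astype(np.uint8);m[:, :220]=0;m[:,330:]=0;m[:145]=0;m[216:]=0
x,y,w,h=cv2.boundingRect(m);print("red bbox",x,y,w,h)
E
```

```text
dish [0.5055 0.3533 0.03  ] gap 0.0010
dish [0.493  0.2931 0.0242] gap 0.0056
dish [0.4204 0.309  0.0243] gap 0.0026
dish [0.4326 0.3711 0.0265] gap 0.0029
  mean [0.4629 0.3316 0.0263] sides [0.0618 0.0743 0.0632 0.0752]
dish yaw -0.22751719666306675
tube [0.6626 0.0334 0.1267] gap 0.0000
  mean [0.6626 0.0334 0.1267] sides [0.]
block [0.7098 0.0744 0.0874] gap 0.0032
block [ 0.7069 -0.0165  0.0946] gap 0.0040
block [ 0.6125 -0.0087  0.0858] gap 0.0021
block [0.612  0.0757 0.0897] gap 0.0021
  mean [0.6603 0.0312 0.0894] sides [0.0913 0.0951 0.0845 0.0978]
block yaw -0.04708130643962653
handle [0.4384 0.0706 0.0359] gap 0.0021
handle [ 0.4377 -0.0023  0.0336] gap 0.0043
  mean [0.438  0.0341 0.0348] sides [0.073 0.073]
panel top [0.468  0.1054 0.0416] gap 0.0024
panel top [ 0.4668 -0.0387  0.0423] gap 0.0002
  mean [0.4674 0.0334 0.042 ] sides [0.1441 0.1441]
frame@.089 [0.723  0.0995 0.089 ]
frame@.089 [ 0.7198 -0.036   0.089 ]
frame@.089 [ 0.5974 -0.0324  0.089 ]
frame@.089 [0.5993 0.1014 0.089 ]
tray@.026 [0.482  0.0894 0.026 ]
tray@.026 [ 0.4813 -0.022   0.026 ]
tray@.026 [0.5919 0.0921 0.026 ]
tray@.026 [ 0.5924 -0.0259  0.026 ]
red bbox 234 152 81 60
```

```bash
cat > rel.py <<'E'
# rel.py x y z yaw [roll about world x] ... : shift & rotvec in the tool's axes to a world target
import sys; from h import *
s=ctrl.get_state();A=R.from_quat(s["tcp_rot"]);np.set_printoptions(precision=4,suppress=True)
v=[float(q) for q in sys.argv[1:]]
for i in range(0,len(v),4):
    x,y,z,w=v[i:i+4]
    T=R.from_euler("z",w)*R.from_euler("x",np.pi)
    print(A.inv().apply(np.array([x,y,z])-s["eef_pos"]),(A.inv()*T).as_rotvec())
E
python3 rel.py .45 -.15 .2 0  .463 .33 .15 -.2275
python3 - <<'E'
from h import *
np.set_printoptions(precision=4,suppress=True)
a=cam("top")
for q in [(47,92),(342,87),(45,227),(346,220)]: print("screw",plane(a,np.array((225,145))+np.array(q)/4,.008))
E
```

```text
[ 0.3683 -0.3759  0.0312] [-0.0008  0.      0.3598]
[ 0.5495 -0.8206  0.0815] [-0.0008  0.0001  0.5873]
screw [0.7146 0.1314 0.008 ]
screw [ 0.7134 -0.0646  0.008 ]
screw [0.6239 0.1339 0.008 ]
screw [ 0.6239 -0.0644  0.008 ]
```

Careful with the scale: shifts go in mm and turns go in units of 0.2 rad. That gives: -0.376 m is -376, 0.368 m is 368, 0.36 rad is 1.8.

```bash
python3 inch.py '{"rows":[[368,-376,31,0,0,1.8,1],[368,-376,31,0,0,1.8,1],[368,-376,31,0,0,1.8,1],[368,-376,31,0,0,1.8,1],[368,-376,31,0,0,1.8,1],[368,-376,31,0,0,1.8,1],[368,-376,31,0,0,1.8,1],[368,-376,31,0,0,1.8,1],[368,-376,31,0,0,1.8,1],[368,-376,31,0,0,1.8,1]]}' 60; python3 rel.py .464 .331 .13 -.2275
```

```text
time: 1.6
eef_pos: [0.4501, -0.1487, 0.2003]
tcp_rot: [1.0, 0.002, -0.0, 0.0]
contact_force: [-0.6, 0.3, 0.2]
opening: 0.999
finger_force: 0.0
[ 0.0157 -0.4796  0.0703] [0.0001 0.     0.2311]
```

Scaled: -0.48 m is -480, 0.07 m is 70, 0.231 rad is 1.155.

```bash
python3 inch.py '{"rows":[[15,-480,70,0,0,1.155,1],[15,-480,70,0,0,1.155,1],[15,-480,70,0,0,1.155,1],[15,-480,70,0,0,1.155,1],[15,-480,70,0,0,1.155,1],[15,-480,70,0,0,1.155,1],[15,-480,70,0,0,1.155,1],[15,-480,70,0,0,1.155,1],[15,-480,70,0,0,1.155,1],[15,-480,70,0,0,1.155,1]]}'; python3 rel.py .464 .331 .05 -.2275 .464 .331 .01 -.2275; python3 - <<'E'
from h import *
a=cam("top");b=cam("side")
im=np.hstack([cv2.resize(a["bgr"][220:300,110:210],(400,320)),cv2.resize(b["bgr"][240:340,190:315],(400,320))]);cv2.imwrite("pics/c3.png",im)
E
```

```text
time: 2.85
eef_pos: [0.4654, 0.3287, 0.1302]
tcp_rot: [0.993, -0.116, -0.0, 0.0]
contact_force: [0.1, 0.2, -0.5]
opening: 0.997
finger_force: 0.0
[-0.0019 -0.002   0.0802] [ 0.0008 -0.     -0.0044]
[-0.0019 -0.002   0.1202] [ 0.0008 -0.     -0.0044]
```

View pics/c3.png

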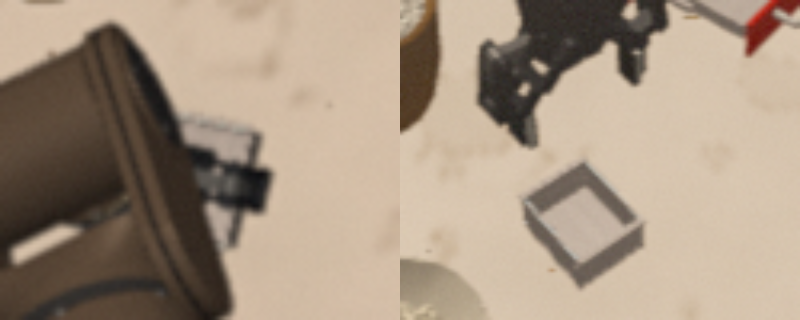

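The open fingers straddle the dish, at about (235,185) in the top half of the crop and (580,225) in the side half. They are aligned, so I'll go down and grip.

Scaled: 0.119 m is 119, 0.1 m is 100.

```bash
python3 inch.py '{"rows":[[-2,-2,60,0,0,0,1],[-2,-2,100,0,0,0,1],[-2,-2,119,0,0,0,1],[-2,-2,119,0,0,0,1],[-2,-2,119,0,0,0,0],[-2,-2,119,0,0,0,0],[-2,-2,119,0,0,0,0],[-2,-2,119,0,0,0,0],[-2,-2,119,0,0,0,0]]}' 40; python3 inch.py '{"rows":[[0,0,-30,0,0,0,0],[0,0,-60,0,0,0,0],[0,0,-100,0,0,0,0],[0,0,-100,0,0,0,0]]}';python3 rel.py .534 .034 .11 -.006
```

```text
time: 4.08
eef_pos: [0.4654, 0.3331, 0.014]
tcp_rot: [0.993, -0.115, 0.002, -0.001]
contact_force: [0.0, 0.1, 5.2]
opening: 0.715
finger_force: 46.5
time: 4.58
eef_pos: [0.4656, 0.3334, 0.1153]
tcp_rot: [0.993, -0.115, 0.003, -0.002]
contact_force: [0.1, -0.7, -2.1]
opening: 0.716
finger_force: 45.6
[0.1351 0.2758 0.0048] [-0.0044 -0.007  -0.2249]
```

Scaled: 0.276 m is 276, 0.24 m is 240, -0.225 rad is -1.125.

```bash
python3 inch.py '{"rows":[[30,60,5,0,0,-0.5,0],[60,120,5,0,0,-1.125,0],[90,180,5,0,0,-1.125,0],[120,240,5,0,0,-1.125,0],[135,276,5,0,0,-1.125,0],[135,276,5,0,0,-1.125,0],[135,276,5,0,0,-1.125,0]]}'; python3 rel.py .534 .034 .03 -.006; python3 - <<'E'
from h import *
a=cam("top");b=cam("side")
im=np.hstack([cv2.resize(a["bgr"][190:290,210:335],(400,320)),cv2.resize(b["bgr"][160:280,210:360],(400,320))]);cv2.imwrite("pics/c4.png",im)
E
```

```text
time: 5.45
eef_pos: [0.5303, 0.0328, 0.1048]
tcp_rot: [1.0, -0.003, -0.001, -0.0]
contact_force: [-0.3, 0.4, -1.8]
opening: 0.712
finger_force: 45.6
[ 0.0039 -0.0011  0.0748] [-0.0008  0.003  -0.001 ]
```

View pics/c4.png

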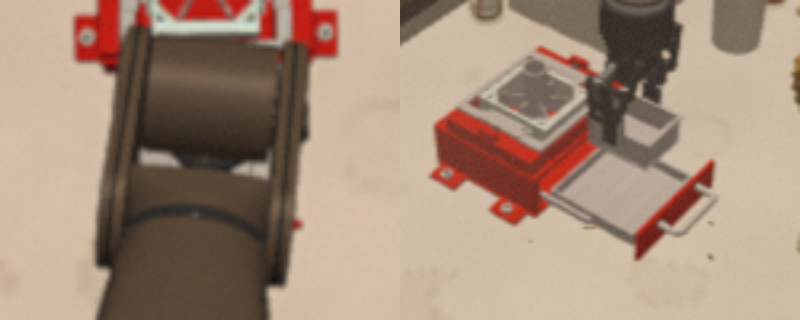

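```bash
python3 - <<'E'
from h import *
b=cam("side");s=ctrl.get_state()
print(s["eef_pos"],plane(b,((280)/2.667+210,118/2.667+160),.127),plane(b,((248)/2.667+210,141/2.667+160),.127))
for p in [(-.041,-.031,.022),(-.041,.031,.022)]: u=proj(b,s["eef_pos"]+p);print((u-[210,160])*2.667+[400,0])
E
```

```text
[0.53069886 0.03398922 0.10555529] [0.48672752 0.00707947 0.127     ] [0.49248042 0.05749632 0.127     ]
[679.84727865 114.4826788 ]
[646.04631485 145.56160468]
```

```bash
python3 inch.py '{"rows":[[3,0,30,0,0.015,0,0],[3,0,55,0,0.015,0,0],[3,0,68,0,0.015,0,0],[3,0,74,0,0.015,0,0],[3,0,78,0,0.015,0,0],[3,0,78,0,0.015,0,0]]}'
```

```text
time: 6.35
eef_pos: [0.5349, 0.0326, 0.0288]
tcp_rot: [1.0, -0.003, 0.002, 0.0]
contact_force: [-0.6, -0.3, -1.6]
opening: 0.715
finger_force: 45.5
```

Scaled: 0.003 m is 3, 0.002 m is 2.

```bash
python3 inch.py '{"rows":[[0,0,2,0,0,0,0],[0,0,3,0,0,0,0],[0,0,3,0,0,0,0]]}'; python3 inch.py '{"rows":[[0,0,1.5,0,0,0,0],[0,0,1.5,0,0,0,0]]}'
```

```text
time: 6.72
eef_pos: [0.5346, 0.0325, 0.0254]
tcp_rot: [1.0, -0.003, 0.002, 0.0]
contact_force: [-0.0, 0.1, -2.4]
opening: 0.717
finger_force: 45.5
time: 6.98
eef_pos: [0.5357, 0.0325, 0.025]
tcp_rot: [1.0, -0.003, 0.003, 0.0]
contact_force: [-0.2, 0.7, 4.2]
opening: 0.716
finger_force: 46.3
```

Scaled: -0.12 m is -120, -0.1 m is -100.

```bash
python3 inch.py '{"rows":[[0,0,0,0,0,0,0.84],[0,0,0,0,0,0,0.84],[0,0,0,0,0,0,0.84],[0,0,-20,0,0,0,0.84],[0,0,-60,0,0,0,0.84],[0,0,-100,0,0,0,0.84],[0,0,-120,0,0,0,0.5],[0,0,-120,0,0,0,0.0]]}'; python3 rel.py .40 .034 .14 -.006  .40 .034 .04 -.006
```

```text
time: 7.98
eef_pos: [0.5354, 0.0324, 0.1457]
tcp_rot: [1.0, -0.003, 0.004, 0.0]
contact_force: [0.2, 0.4, -1.5]
opening: 0.422
finger_force: 0.0
[-0.1355 -0.0008  0.0047] [ 0.0006 -0.0073 -0.0001]
[-0.1362 -0.0008  0.1047] [ 0.0006 -0.0073 -0.0001]
```

Scaled: 0.1 m is 100, 0.117 m is 117, -0.007 rad is -0.035.

```bash
python3 inch.py '{"rows":[[-50,-1,0,0,-0.02,0,1],[-105,-1,0,0,-0.035,0,1],[-105,-1,30,0,-0.035,0,1],[-105,-1,70,0,-0.035,0,1],[-105,-1,100,0,-0.035,0,1],[-105,-1,117,0,-0.035,0,1],[-105,-1,117,0,-0.035,0,1],[-105,-1,117,0,-0.035,0,1]]}'; python3 - <<'E'
from h import *
b=cam("side");a=cam("top")
im=np.hstack([cv2.resize(a["bgr"][190:290,210:335],(400,320)),cv2.resize(b["bgr"][170:260,230:343],(400,320))]);cv2.imwrite("pics/c5.png",im)
E
```

```text
time: 8.98
eef_pos: [0.4294, 0.0342, 0.0264]
tcp_rot: [1.0, -0.003, -0.002, -0.0]
contact_force: [0.1, 0.4, 0.4]
opening: 1.001
finger_force: 0.0
```

View pics/c5.png

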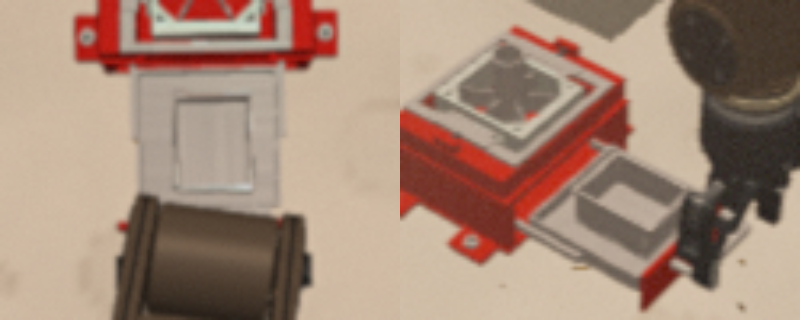

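The dish stands flat in the tray, at top crop (213,143) with the tray's middle near (208,138). The open fingers are in front of the panel, either side of the handle, so I'll push.

Scaled: 0.1 m is 100, 0.11 m is 110.

```bash
python3 inch.py '{"rows":[[8,0,0,0,0,0,1],[16,0,0,0,0,0,1],[26,0,0,0,0,0,1],[38,0,0,0,0,0,1],[50,0,0,0,0,0,1],[62,0,0,0,0,0,1],[75,0,0,0,0,0,1],[88,0,0,0,0,0,1],[100,0,0,0,0,0,1],[110,0,0,0,0,0,1]]}'; python3 inch.py '{"rows":[[8,0,0,0,0,0,1],[16,0,0,0,0,0,1],[22,0,0,0,0,0,1],[26,0,0,0,0,0,1],[26,0,0,0,0,0,1]]}'
```

```text
time: 10.32
eef_pos: [0.5403, 0.0335, 0.026]
tcp_rot: [1.0, -0.003, -0.002, 0.0]
contact_force: [-1.1, 0.3, 0.5]
opening: 0.998
finger_force: 0.7
time: 10.95
eef_pos: [0.5661, 0.0332, 0.0261]
tcp_rot: [1.0, -0.003, -0.001, 0.0]
contact_force: [0.4, 0.4, -0.0]
opening: 0.998
finger_force: 0.0
```

```bash
for i in 1 2 3; do python3 inch.py '{"rows":[[3,0,0,0,0,0,1],[5,0,0,0,0,0,1],[5,0,0,0,0,0,1]]}' | egrep 'eef|contact'; done
```

```text
eef_pos: [0.5707, 0.0333, 0.0259]
contact_force: [0.7, -0.5, 0.0]
eef_pos: [0.5758, 0.0333, 0.0259]
contact_force: [-0.7, -0.0, 0.3]
eef_pos: [0.5758, 0.0336, 0.0253]
contact_force: [-14.0, -0.3, 9.9]
```

```bash
python3 - <<'E'
from h import *
b=cam("side")
cv2.imwrite("pics/c6.png",cv2.resize(b["bgr"][150:270,200:340],(700,600)))
E
```

```text
(no output)
```

View pics/c6.png

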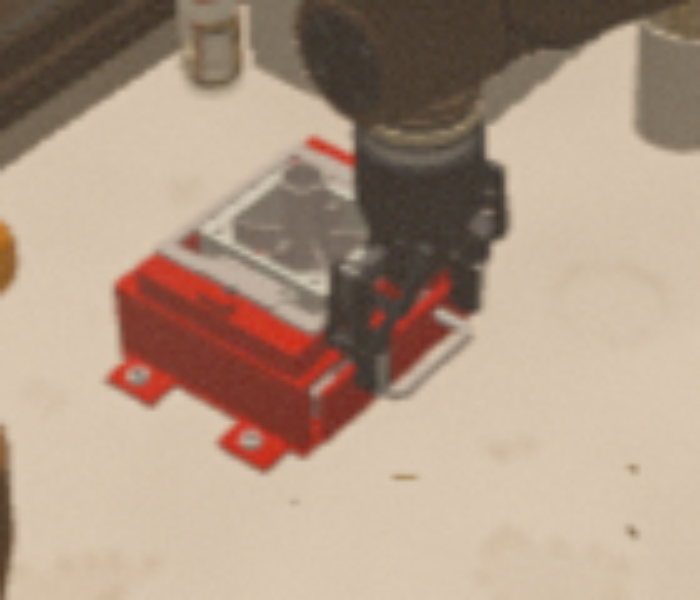

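The drawer looks shut: in the picture the panel lies against the stand at (400,330) and the handle is at (430,370). I'll back off, check it by measuring, and go above the tube.

```bash
python3 inch.py '{"rows":[[-20,0,0,0,0,0,1],[-50,0,0,0,0,0,1],[-50,0,-50,0,0,0,1],[-50,0,-110,0,0,0,1],[-50,0,-170,0,0,0,1],[-50,0,-220,0,0,0,1],[-50,0,-220,0,0,0,1]]}' | egrep 'time|eef|contact'; python3 - <<'E'
from h import *
np.set_printoptions(precision=4,suppress=True)
a=cam("top");b=cam("side")
im=np.hstack([cv2.resize(b["bgr"][165:255,215:335],(800,600),interpolation=cv2.INTER_CUBIC)]);cv2.imwrite("pics/c7.png",im)
for n,p in [("handle L open0",(.566,.065,.036)),("handle R",(.566,.003,.036)),("panel LT",(.595,.106,.05)),("tube",(.6635,.0345,.13))]: print(n,(proj(b,p)+.5-[215,165])*6.667-.5)
E
```

```text
time: 13.0
eef_pos: [0.5346, 0.0332, 0.2527]
contact_force: [0.2, -0.1, 0.4]
handle L open0 [434.7618 416.6349]
handle R [517.3941 342.2022]
panel LT [324.8229 416.5767]
tube [302.8867 132.0155]
```

View pics/c7.png

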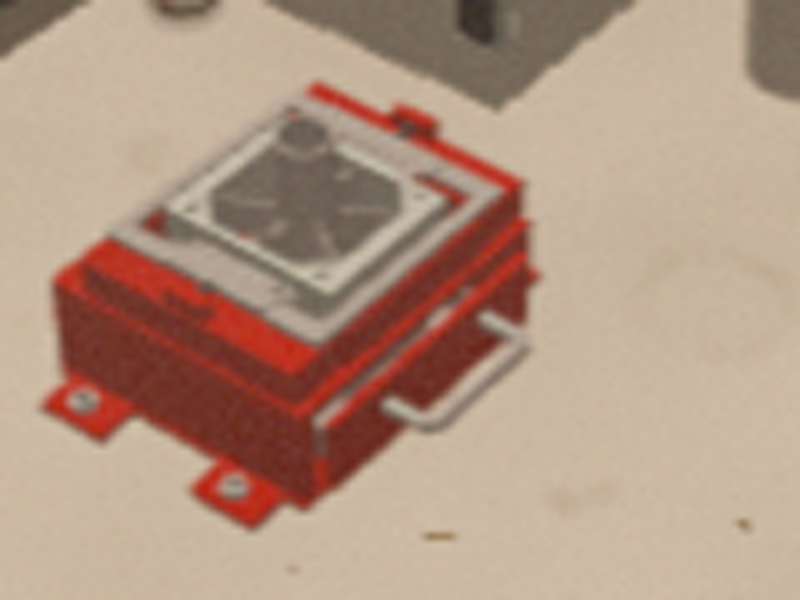

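The drawer is shut: the handle ends at (435,420) and (525,345), against (435,417) and (517,342) predicted for shut. The tube top is at (303,132), as predicted. Next I'll grip the tube.

```bash
python3 rel.py .6635 .0345 .18 -.006 .6635 .0345 .098 -.006
```

```text
[ 0.1319 -0.0018  0.0664] [ 0.0001  0.0021 -0.0003]
[ 0.1321 -0.0018  0.1484] [ 0.0001  0.0021 -0.0003]
```

```bash
python3 inch.py '{"rows":[[60,-1,0,0,0.01,0,0.65],[110,-1,10,0,0.01,0,0.65],[131,-1,40,0,0.01,0,0.65],[131,-1,90,0,0.01,0,0.65],[131,-1,130,0,0.01,0,0.65],[131,-1,146,0,0.01,0,0.65],[131,-1,146,0,0.01,0,0.65]]}'; python3 rel.py .6635 .0345 .098 -.006
```

```text
time: 13.98
eef_pos: [0.6605, 0.0338, 0.0973]
tcp_rot: [1.0, -0.003, -0.003, -0.0]
contact_force: [0.1, -2.0, -0.8]
opening: 0.653
finger_force: 0.0
[ 0.003  -0.0007 -0.0008] [-0.0004  0.0062 -0.0003]
```

Scaled: 0.003 m is 3, 0.005 rad is 0.025.

```bash
python3 inch.py '{"rows":[[3,0,0,0,0.025,0,0.65],[3,0,0,0,0.025,0,0.65],[3,0,0,0,0.025,0,0],[3,0,0,0,0.025,0,0],[3,0,0,0,0.025,0,0],[3,0,0,0,0.025,0,0],[3,0,0,0,0.025,0,0]]}' 100
python3 - <<'E'
from h import *
s=ctrl.get_state();np.save("grip.npy",np.r_[s["eef_pos"],s["tcp_rot"]])
E
cat > st.py <<'E'
from h import *
np.set_printoptions(precision=2,suppress=True)
g=np.load("grip.npy");s=ctrl.get_state()
G=R.from_quat(g[3:]);N=R.from_quat(s["tcp_rot"])
dR=N*G.inv();z=g[2]-.06
f=lambda q:s["eef_pos"]+dR.apply(np.array(q))-g[:3]-np.array(q)
print("t%.2f"%s["time"],"L mm",f([0,.042,-z])*1e3,"R",f([0,-.042,-z])*1e3,"roll %.4f"%dR.as_rotvec()[0],"F",s["contact_force"],"M",s["wrist_torque"],"open %.3f f %.0f"%(s["opening"],s["finger_force"]))
E
python3 st.py
```

```text
time: 14.85
eef_pos: [0.6656, 0.0339, 0.1012]
tcp_rot: [1.0, -0.003, 0.003, -0.0]
contact_force: [0.2, 1.3, 4.8]
opening: 0.318
finger_force: 99.3
t14.85 L mm [0. 0. 0.] R [0. 0. 0.] roll 0.0000 F [0.2  1.25 4.85] M [0.28 0.17 0.  ] open 0.318 f 99
```

Scaled: -0.0013 m is -1.3, 0.001 m is 1, 0.032 rad is 0.16.

```bash
python3 inch.py '{"rows":[[0,0.5,-0.7,0.08,0,0,0],[0,1,-1.3,0.16,0,0,0],[0,1,-1.3,0.16,0,0,0]]}' 110 >/dev/null; python3 st.py;  python3 inch.py '{"rows":[[0,0.5,-0.7,0.08,0,0,0],[0,1,-1.3,0.16,0,0,0],[0,1,-1.3,0.16,0,0,0]]}' >/dev/null; python3 st.py
```

```text
t15.22 L mm [0.03 0.09 2.6 ] R [ 0.05  0.14 -0.08] roll 0.0318 F [-0.55  1.28  4.99] M [ 0.06  0.14 -0.01] open 0.315 f 108
t15.60 L mm [0.01 0.01 5.21] R [ 0.04  0.18 -0.11] roll 0.0634 F [-0.83  0.89  5.05] M [-0.18  0.13 -0.  ] open 0.313 f 108
```

Scaled: -0.0013 m is -1.3, 0.001 m is 1, 0.032 rad is 0.16.

```bash
python3 inch.py '{"rows":[[0,0.5,-0.7,0.08,0,0,0],[0,1,-1.3,0.16,0,0,0],[0,1,-1.3,0.16,0,0,0]]}' >/dev/null; python3 st.py;  python3 inch.py '{"rows":[[0,0.5,-0.7,0.08,0,0,0],[0,1,-1.3,0.16,0,0,0],[0,1,-1.3,0.16,0,0,0]]}' >/dev/null; python3 st.py; python3 inch.py '{"rows":[[0,0.5,-0.7,0.08,0,0,0],[0,1,-1.3,0.165,0,0,0],[0,1,-1.3,0.165,0,0,0]]}' >/dev/null; python3 st.py
```

```text
t15.97 L mm [ 0.02 -0.19  7.81] R [ 0.07  0.19 -0.14] roll 0.0949 F [-1.59  0.84  5.84] M [-0.3   0.12 -0.02] open 0.313 f 108
t16.35 L mm [ 0.   -0.43 10.45] R [ 0.07  0.24 -0.14] roll 0.1264 F [-0.56 -0.25  6.06] M [-0.37  0.14 -0.03] open 0.315 f 108
t16.73 L mm [ 0.01 -0.73 13.15] R [ 0.1   0.33 -0.15] roll 0.1590 F [-1.12 -0.57  4.38] M [-0.48  0.21  0.05] open 0.317 f 109
```

```bash
python3 inch.py '{"rows":[[0,0.2,-0.3,0.035,0,0,0],[0,0.2,-0.3,0.035,0,0,0]]}' >/dev/null; python3 st.py; for i in 1 2; do python3 inch.py '{"rows":[[0,-0.5,-0.7,-0.08,0,0,0],[0,-1,-1.3,-0.16,0,0,0],[0,-1,-1.3,-0.16,0,0,0]]}' >/dev/null; python3 st.py; done
```

```text
t16.98 L mm [-0.02 -0.8  13.65] R [ 0.08  0.35 -0.18] roll 0.1655 F [-1.01 -1.46  5.42] M [-0.57  0.19  0.02] open 0.313 f 109
t17.35 L mm [-1.61  0.56 11.33] R [-1.52  1.33 -0.01] roll 0.1355 F [ 0.74 -0.31 -1.56] M [-0.16 -0.24  0.01] open 0.313 f 109
t17.73 L mm [-1.93  0.39 11.31] R [-1.88  0.84  2.59] roll 0.1040 F [-0.04  1.07 -4.25] M [0.02 0.06 0.04] open 0.313 f 109
```

Scaled: 0.0013 m is 1.3, 0.001 m is 1, 0.032 rad is 0.16.

```bash
python3 inch.py '{"rows":[[0,0.5,0.7,0.08,0,0,0],[0,1,1.3,0.16,0,0,0],[0,1,1.3,0.16,0,0,0]]}' >/dev/null; python3 st.py; python3 inch.py '{"rows":[[0,0.4,-0.6,0.075,0,0,0],[0,0.8,-1.2,0.15,0,0,0],[0,0.8,-1.2,0.15,0,0,0]]}' >/dev/null; python3 st.py; 
```

```text
t18.10 L mm [-0.77 -0.34 12.38] R [-0.79  0.44  0.98] roll 0.1362 F [ 0.36  0.94 -3.65] M [-0.   -0.07  0.03] open 0.318 f 109
t18.48 L mm [-0.8  -0.11 14.91] R [-0.78  1.05  1.03] roll 0.1660 F [ 0.27  1.78 -3.14] M [ 0.05 -0.05  0.04] open 0.315 f 109
```

```bash
for i in 1 2 3; do python3 inch.py '{"rows":[[0,-0.5,-0.7,-0.08,0,0,0],[0,-1,-1.3,-0.16,0,0,0],[0,-1,-1.3,-0.16,0,0,0]]}' >/dev/null; python3 st.py; done
```

```text
t18.85 L mm [-1.39  0.43 14.41] R [-1.3   1.18  3.21] roll 0.1337 F [-0.69  1.78 -5.33] M [ 0.06 -0.02 -0.01] open 0.317 f 109
t19.23 L mm [-1.59  0.18 14.11] R [-1.53  0.62  5.54] roll 0.1022 F [-0.23  1.92 -7.1 ] M [ 0.34  0.02 -0.05] open 0.315 f 109
t19.60 L mm [ 0.3  -0.89 16.39] R [ 0.4  -0.69 10.64] roll 0.0685 F [-0.88  1.54 -2.63] M [ 0.19  0.12 -0.05] open 0.313 f 109
```

```bash
python3 inch.py '{"rows":[[0,-0.3,1.2,0,0,0,0],[0,-0.3,1.2,0,0,0,0]]}' >/dev/null; python3 st.py; python3 inch.py '{"rows":[[0,-0.5,-0.7,-0.08,0,0,0],[0,-1,-1.3,-0.16,0,0,0],[0,-1,-1.3,-0.16,0,0,0]]}' >/dev/null; python3 st.py
```

```text
t19.85 L mm [ 0.68 -0.92 15.86] R [ 0.74 -0.72 10.09] roll 0.0688 F [-0.75  1.52  4.17] M [-0.03  0.22 -0.03] open 0.316 f 110
t20.23 L mm [-0.94 -0.52 13.09] R [-0.87 -0.46  9.95] roll 0.0373 F [ 1.47  2.29 -1.29] M [ 0.13 -0.21  0.04] open 0.311 f 110
```

Scaled: -0.002 m is -2, -0.001 m is -1, -0.036 rad is -0.18.

```bash
python3 inch.py '{"rows":[[0,-0.5,-1,-0.09,0,0,0],[0,-1,-2,-0.18,0,0,0],[0,-1,-2,-0.18,0,0,0]]}' >/dev/null; python3 st.py
```

```text
t20.60 L mm [-1.68 -1.16 13.15] R [-1.63 -1.16 13.05] roll 0.0012 F [-0.46 -0.5  -4.24] M [ 0.04 -0.   -0.01] open 0.318 f 109
```

Careful with the scale: shifts go in mm and turns go in units of 0.2 rad. That gives: -0.001 m is -1, -0.008 rad is -0.04.

```bash
python3 inch.py '{"rows":[[0,-1,-1,-0.04,0,0,0],[0,-1,-1,-0.04,0,0,0]]}' >/dev/null; python3 st.py;  for i in 1 2; do python3 inch.py '{"rows":[[0,0.5,-0.7,0.08,0,0,0],[0,1,-1.3,0.16,0,0,0],[0,1,-1.3,0.16,0,0,0]]}' >/dev/null; python3 st.py; done
```

```text
t20.85 L mm [-0.96 -0.72 14.58] R [-0.94 -0.72 15.13] roll -0.0066 F [ 0.48 -0.4  -3.56] M [-0.02 -0.    0.05] open 0.316 f 110
t21.23 L mm [-0.78 -0.85 17.4 ] R [-0.83 -0.82 15.22] roll 0.0259 F [-0.    0.65 -3.92] M [ 0.02 -0.04  0.09] open 0.317 f 110
t21.60 L mm [-0.82 -0.48 20.01] R [-0.84 -0.34 15.15] roll 0.0579 F [ 0.61  0.35 -4.04] M [-0.08 -0.01 -0.02] open 0.311 f 110
```

```bash
for i in 1 2; do python3 inch.py '{"rows":[[0,0.5,-0.6,0.08,0,0,0],[0,1,-1.1,0.16,0,0,0],[0,1,-1.1,0.16,0,0,0]]}' >/dev/null; python3 st.py; done
```

```text
t21.98 L mm [-0.83 -0.28 22.47] R [-0.84  0.06 14.93] roll 0.0899 F [-0.26 -0.33 -3.52] M [-0.1  -0.02 -0.  ] open 0.314 f 110
t22.35 L mm [-0.85 -0.23 24.92] R [-0.85  0.4  14.7 ] roll 0.1219 F [ 0.25  0.85 -4.07] M [-0.11 -0.01  0.04] open 0.313 f 110
```

```bash
python3 inch.py '{"rows":[[0,0.5,-0.6,0.08,0,0,0],[0,1,-1.1,0.16,0,0,0],[0,1,-1.1,0.16,0,0,0]]}' >/dev/null; python3 st.py; python3 inch.py '{"rows":[[0,0.2,-0.3,0.04,0,0,0],[0,0.2,-0.3,0.04,0,0,0]]}' >/dev/null; python3 st.py;  for i in 1 2; do python3 inch.py '{"rows":[[0,-0.5,-0.7,-0.08,0,0,0],[0,-1,-1.3,-0.16,0,0,0],[0,-1,-1.3,-0.16,0,0,0]]}' >/dev/null; python3 st.py; done
```

```text
t22.73 L mm [-0.87 -0.24 27.38] R [-0.85  0.75 14.5 ] roll 0.1539 F [ 0.36 -0.4  -3.19] M [-0.15  0.02 -0.  ] open 0.313 f 110
t22.98 L mm [-0.94  0.04 28.02] R [-0.89  1.13 14.49] roll 0.1618 F [ 0.83 -0.43 -3.22] M [-0.15  0.01  0.03] open 0.307 f 110
t23.35 L mm [-0.97  0.33 28.1 ] R [-0.86  1.03 17.25] roll 0.1296 F [ 0.29  0.95 -3.24] M [-0.16  0.02  0.01] open 0.315 f 109
t23.73 L mm [-1.44  0.14 27.45] R [-1.38  0.54 19.21] roll 0.0982 F [-0.21  1.19 -5.53] M [0.14 0.09 0.02] open 0.316 f 109
```

```bash
python3 inch.py '{"rows":[[0,-0.5,-0.8,-0.08,0,0,0],[0,-1,-1.6,-0.16,0,0,0],[0,-1,-1.6,-0.16,0,0,0]]}' >/dev/null; python3 st.py; python3 inch.py '{"rows":[[0,-0.5,-0.7,-0.08,0,0,0],[0,-1,-1.3,-0.16,0,0,0],[0,-1,-1.3,-0.16,0,0,0]]}' >/dev/null; python3 st.py
```

```text
t24.10 L mm [-0.24 -0.68 29.29] R [-0.15 -0.5  23.82] roll 0.0651 F [-1.15  0.34 -2.44] M [ 0.27  0.04 -0.01] open 0.316 f 109
t24.48 L mm [-0.52 -1.32 28.69] R [-0.46 -1.28 25.94] roll 0.0328 F [-0.1   1.   -1.99] M [-0.02 -0.06 -0.  ] open 0.315 f 110
```

```bash
python3 inch.py '{"rows":[[0,-0.5,-0.7,-0.08,0,0,0],[0,-1,-1.4,-0.165,0,0,0],[0,-1,-1.4,-0.165,0,0,0]]}' >/dev/null; python3 st.py; python3 inch.py '{"rows":[[0,0,-1,0,0,0,0],[0,0,-2,0,0,0,0],[0,0,-3,0,0,0,0],[0,0,-3,0,0,0,0]]}' >/dev/null; python3 st.py
```

```text
t24.85 L mm [-1.14 -1.43 27.9 ] R [-1.09 -1.43 27.87] roll 0.0003 F [ 0.89 -0.42 -3.32] M [-0.04  0.   -0.01] open 0.318 f 110
t25.35 L mm [-0.83 -1.73 31.3 ] R [-0.83 -1.73 31.25] roll 0.0007 F [-0.42 -0.07 -3.99] M [0.04 0.02 0.04] open 0.314 f 110
```

Both sides are free. I'll lift the block to about 55 mm above the seat and check with a last picture.

```bash
python3 inch.py '{"rows":[[0,0,-4,0,0,0,0],[0,0,-9,0,0,0,0],[0,0,-15,0,0,0,0],[0,0,-21,0,0,0,0],[0,0,-25,0,0,0,0],[0,0,-25,0,0,0,0],[0,0,-25,0,0,0,0]]}' >/dev/null; python3 st.py; python3 - <<'E'
from h import *
a=cam("top");b=cam("side")
im=np.hstack([cv2.resize(b["bgr"][150:265,205:335],(500,442)),cv2.resize(a["bgr"][120:290,140:430],(300,176+266))[:442]]);cv2.imwrite("pics/c8.png",im)
E
```

```text
t26.23 L mm [-1.25 -1.63 55.85] R [-1.24 -1.63 55.79] roll 0.0007 F [ 0.07 -0.28 -4.85] M [ 0.01 -0.06  0.01] open 0.311 f 110
```

View pics/c8.png

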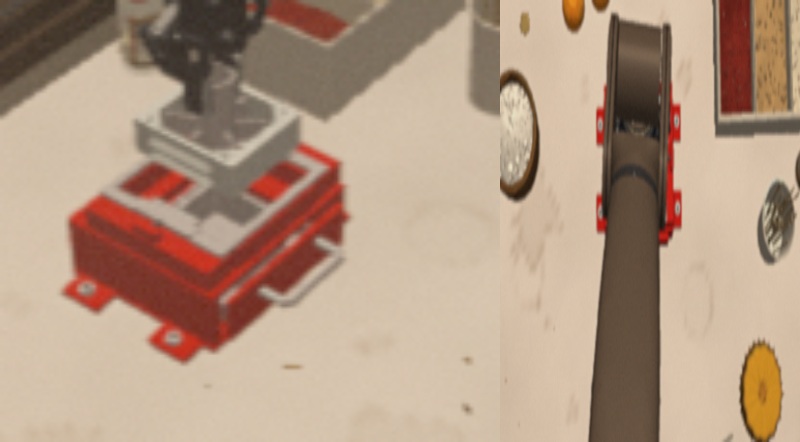

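The block hangs level above the well at (218,130), clear of the frame, with the drawer shut (handle at (305,275)) and the dish visible in the well at (235,210). I'll hand it in.

```bash
python3 inch.py '{"rows":[[0,0,0,0,0,0,0],[0,0,0,0,0,0,0]]}' >/dev/null; python3 -c "
from plant import ctrl
print(ctrl.sign_off())"
```

```text
the job is handed in; nothing more can be done
None
```

I handed the job in at about 27 s: the dish is in the shut drawer, and the block was rocked out tooth by tooth and is held level and still about 56 mm above its seat; the sign-off gave no verdict.

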